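Prop the sprung cover open and turn the calibration dial to its stop

TASK

The scale's calibration dial sits under a sprung see-through flip cover on the white control box. Use the blue-handled prop rod to lift the cover and hold it open: lay the rod's tail gently and fully down in the slot of the forked rest, handle close behind the fork, so that its rubber tip keeps the cover back without your hand, and do not force the hinge against its stop. Then turn the dial clockwise right up to its end stop, leave the cover propped for the technician, and do not disturb the jar, weight and stamp around it.

Things in the scene. Friction and masses are not known exactly. Their poses are not given: they have to be found in the camera images.
- console: White control box, fixed, placed anew each time. Origin: centre of its underside on the table; x to the rear (hinge side), y left seen from the front, z up. It spans x -100 to 90, y -100 to 100 mm, flat deck at z 40. Dial axis at x -24, y -45; cover hinged at the rear; forked rest for the prop near the left front corner.
- rest_rail (a point): Console x -62, y 60, z 40 mm: middle of the rest's cross rail. The rest is clamped up to 12 mm either side of here in y, not reported: find it by touch or sight. It is an aluminium post 30 mm wide, x -95 to -62, flat sides, top at z 116; in its top, centred, a slot along x, open at both ends, 16 mm wide, 14 deep (floor z 102). The prop's handle bears on its rear face (x -62).
- hinge_line (a point): Middle of the cover's hinge axis, at console x 45, y 0, z 74 mm; the axis runs along console y.
- cover (a joint): Cover angle, rad: 0 closed (level, underside 32 mm above the deck), grows as the front edge swings up and back; rigid stop at 1.945. A spring always pulls it shut (0.045 N m closed, 0.10 N m fully open). On the seated prop it rests at about 1.85; from there the prop can go only about 3 mm further towards the hinge before the stop.
- cover_lip (a point): Middle of the cover's free front edge, 100 mm from the hinge axis; moves with the cover. The cover is a flat clear plate in a yellow frame, 4 mm thick, 164 mm wide along console y. Closed, the edge is at console x -55; under it the front is open, 32 mm high, clear between dial and rest.
- dial (a joint): Dial angle in rad, growing clockwise seen from above; starts between 0.2 and 0.55, end stop at 1.4, where its white pointer meets the red tick. It turns stiffly (0.04 N m) and stays where it is left.
- dial_grip (a point): On the axis of the dial (black fluted round knob, 33 to 36 mm in diameter, 29 mm high from the deck), 18 mm above the deck.
- prop: Loose rod, 95-160 g. Blue handle block 44 (x) x 26 (y) x 32 (z) mm; origin: centre of its underside. A 12 mm square rod through it along x, axis 14 mm above the underside: tail 38 mm out at -x, front 70 mm out at +x, ending in a rubber ball of 16 mm. Seated: x to the hinge, parallel to the box, tail on the slot floor, block against the rest's rear face: origin at console x -40, z 94 mm.
- prop_tip (a point): Foremost point of the prop's rubber tip: 92.3 mm ahead (+x) of the prop's origin, 14 mm above its underside.
- herb_jar: Blue and white porcelain jar, 68 mm in diameter, 87 mm high; origin under its centre. It and the prop may swap sides. Leave alone.
- brass_weight: Brass balance weight, 36 mm in diameter, 42 mm high; origin under its centre. Leave alone.
- stamp: Wooden hand stamp, 27x44x69 mm; origin under its centre. Leave alone.
Not all that is in view belongs to the job. What is shaped like the prop but orange is not meant.

How it is judged:
By the outcome, as a careful person would: the job done as asked, in the order asked, and still so for the second after the job is handed in, with the robot touching nothing.
It also fails if it takes over 72 s, if anything falls off the work surface, if the arm or the gripper's body presses on something with over 40 N, if the wrist force passes 120 N, or if a joint passes its speed limit or range.

ROBOT

A 6-joint arm with a two-finger parallel gripper is mounted at the origin on the work surface; the furniture and walls round the work are solid. World frame = base frame: x ahead of the robot, y to its left, z up, the work surface at z = 0. Lengths are in m, angles in rad, forces in N, time in s.
With the tool pointing down it reaches from about 0.25 to 0.775 m from the base axis. Payload 4 kg.
Tool frame: the origin (TCP) lies at the centre of the arm's flange, where the gripper is bolted on; the fingertips stand 199 mm ahead of it and the grasp point (between the pads) lies 180 mm ahead of it; z points along the fingers, y is the line along which they close (so a half turn about z gives the same grasp; the last joint's range is limited). The gripper opens to 94 mm and grips with 3 to 60 N. Pads are 16 mm wide; open, the fingers measure 119 mm over their backs; the gripper's body (75 mm by 177 mm) begins 78 mm behind the grasp point.
Start: joints at [-1.451, 0.087, 1.371, -0, 1.684, -0.103], TCP at [0.122, -0.536, 0.405] pointing down, gripper open.
Joint ranges: [-3.1, 3.1], [-0.76, 2.03], [0.27, 2.55], [-1.08, 4.22], [0.17, 2.65], [-2.57, 2.57]. Speed limits (rad/s): [2.79, 2.79, 3.14, 3.14, 3.14, 3.14].

INTERFACE

Orientations are given as a 3x3 rotation matrix whose columns are the frame's x, y, z axes.
In Python, from rig import monitor, optics, env gives the robot as it stands. The module is installed in compiled form; this text tells all that it offers.
- The arm moves only by the tool carry_out, never from a script. Its argument "increments" is text: rows parted by semicolons, each of 6 numbers parted by spaces: the shift along the tool's x, y, z in mm, then the turn, a rotation vector about the tool's x, y, z in rad. In form: dx dy dz ax ay az; .... A call has 1 to 12 rows; each row shifts and turns the commanded pose from where the row before left it, along the tool's axes as they then stand; what a row does not reach is not made up. A row lasts 1/10 s, in which the tool goes at most 50 mm and 8.59 degrees, less where a joint would pass 70% of its speed; a pose out of reach is approached as far as the arm can. A call is refused whole if a number of a shift passes 50 or a number of a turn 0.15, either way. A call with a gripper value outside its range is refused whole. "grip" is the opening, from 0 (shut) to 1 (fully open), set as the call begins (left out, the last holds). The fingers move at their own pace and stop on an object; "grip_force" is the grip in N (left out, the last holds). Time passes only in rows, so rows that do not move let the fingers close. It gives the time, the measured TCP pose, the force, the opening and the grip force at its end, in the units of the state.
- monitor.sense(): the state, without advancing time (a new reading comes with each control period).
- optics.capture(name): name is "side" or "top"; returns the picture (480x640x3 uint8, red, green, blue); there is no depth.
- optics.calibration(name): a dict with "mtx" (3x3 intrinsics, pixels), "position" and "orientation" of the camera in the world. Camera axes: x right, y down, z forward; pixel columns grow to the right and rows downward; lengths in m; the calibration is good to about 2 mm. A picture is of the moment at which its call begins. calibration takes no time and is no camera call.
- env.sign_off(): hands the job in; it is judged then, once.
The state is a dict: "clock": time; "q": joint angles; "joint_vel": joint speeds; "joint_efforts": joint torques, N m; "tcp_pos": TCP position; "tool_rot": TCP orientation; "ft_force": force on the tool from outside, world axes, zero at the start; "torque": the same for the moment, N m; "width": opening from 0.0 (shut) to 1.0 (fully open); "grip_force": force on a finger pad.
Only numpy, scipy, OpenCV 4.12 (cv2) and the standard library are available. Lean on these libraries where they do the work, as an engineer would, in place of code of your own. Each camera call takes 0.05 s, during which the arm holds its last target. There are 200 camera calls.

## Working session

There is one attempt and no reset: what is moved stays moved. The work goes in short steps, Python scripts to look and compute and a tool call to move; the robot and the scene stay as the last step left them, time stands still between calls to the robot, and variables do not carry over. Pictures are saved under pics/ and viewed, at most 10 in all, crops included, and the job is handed in when it is done.

Besides the shell and the picture viewer there is one more tool, called after "Request:" in YAML: its name, and indented under it one key for each argument. carry_out: Moves the arm, as the interface text tells. Its arguments: {"type":"object","properties":{"increments":{"type":"string"},"grip":{"type":"number"},"grip_force":{"type":"number"}},"required":["increments"]}

```bash
mkdir -p pics; python3 - <<'E'
from rig import monitor, optics, env
import cv2
for n in("side","top"):
    cv2.imwrite(f"pics/{n}0.png",optics.capture(n)[:,:,::-1])
    print(n,optics.calibration(n))
s=monitor.sense();print(s["tool_rot"],s["clock"],s["width"])
E
```

```text
side {'mtx': array([[465.09671694,   0.        , 322.50352454],
       [  0.        , 465.09671694, 233.73157821],
       [  0.        ,   0.        ,   1.        ]]), 'position': array([0.51487454, 0.88017643, 0.70610923]), 'orientation': array([[-9.99629555e-01,  8.54808795e-04, -2.72033585e-02],
       [ 2.23431948e-02,  5.96514712e-01, -8.02291082e-01],
       [ 1.55413981e-02, -8.02601687e-01, -5.96312835e-01]])}
top {'mtx': array([[549.08486668,   0.        , 330.86388023],
       [  0.        , 549.08486668, 243.37283134],
       [  0.        ,   0.        ,   1.        ]]), 'position': array([1.99863146e-01, 1.41564604e-04, 1.55801069e+00]), 'orientation': array([[ 3.04657107e-03, -9.81949293e-01,  1.89119817e-01],
       [-9.99995097e-01, -2.85457857e-03,  1.28756850e-03],
       [-7.24469596e-04, -1.89122813e-01, -9.81953174e-01]])}
[[ 9.75285893e-01  2.20946536e-01 -2.34016313e-04]
 [ 2.20946563e-01 -9.75283931e-01  1.96718046e-03]
 [ 2.06409358e-04 -1.97026845e-03 -9.99998038e-01]] 0.1 0.9998727927311437
```

View pics/side0.png

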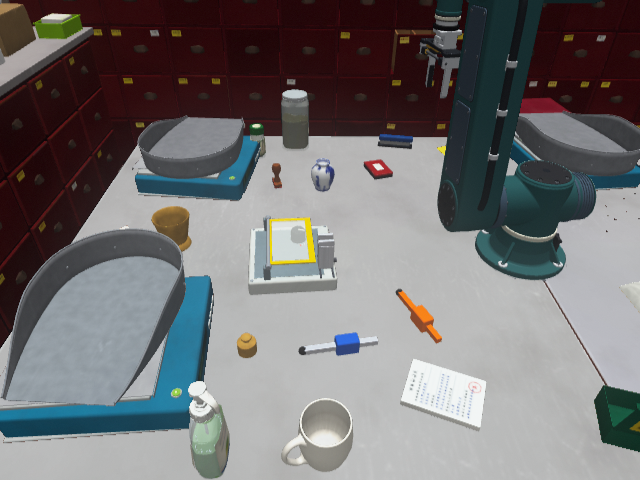

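View pics/top0.png

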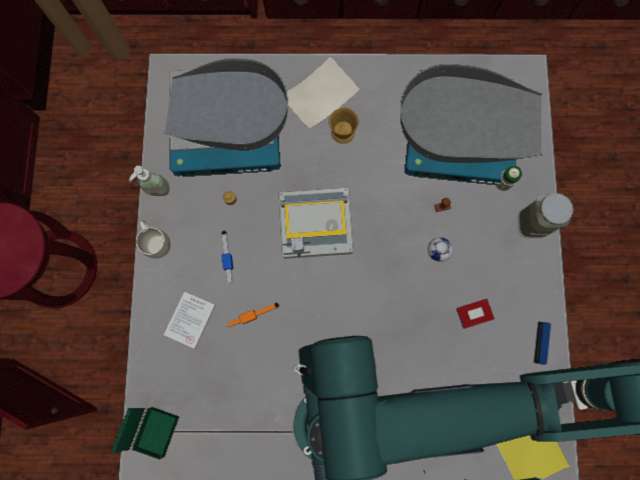

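The side view shows the console at about (292,258), a blue-handled rod at (347,344) and an orange rod at (420,317). In the top view they are at (316,222), (227,258) and (250,316). The blue one, with its black tip at top (224,233), fits the prop; the orange one is the decoy. I'll confirm with an enlarged crop.

```bash
python3 - <<'E'
import cv2,numpy as np
s=cv2.imread("pics/side0.png");t=cv2.imread("pics/top0.png")
a=cv2.resize(t[180:290,205:365],(800,550),interpolation=cv2.INTER_CUBIC)
cv2.imwrite("pics/c1.png",a)
b=cv2.resize(s[200:365,235:455],(800,600),interpolation=cv2.INTER_CUBIC)
cv2.imwrite("pics/c2.png",b)
E
```

```text
(no output)
```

View pics/c1.png

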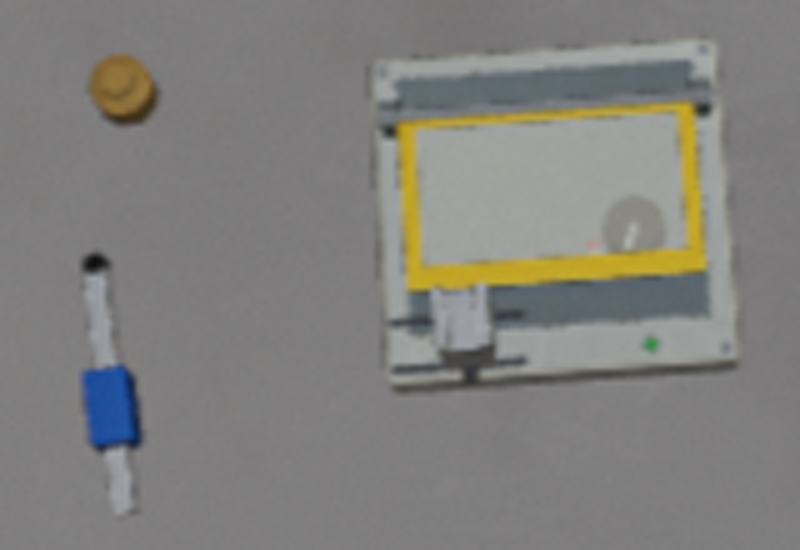

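View pics/c2.png

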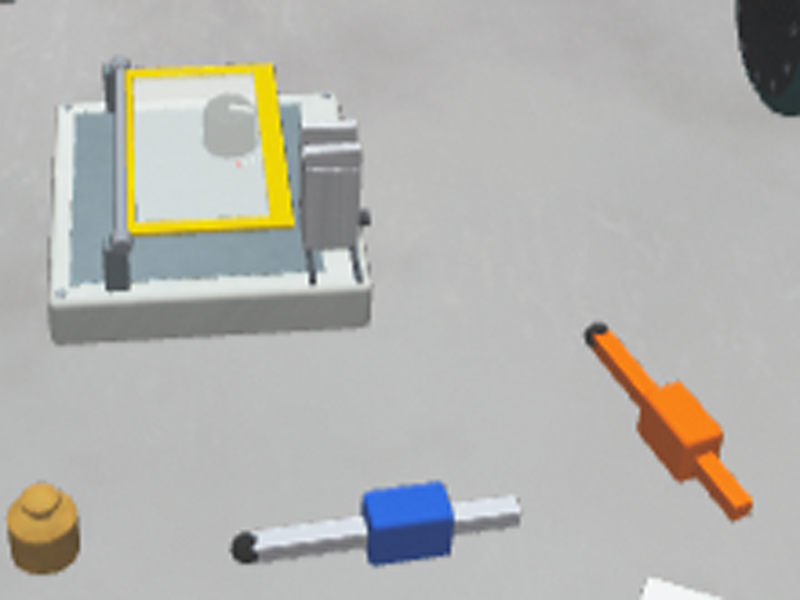

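The crop confirms the blue rod: black tip at crop (95,263), tail at (123,515). The rest's top is near crop (462,318) and the dial top at (634,224). Next I fit the poses.

```bash
cat > h.py <<'E'
import numpy as np
from rig import monitor, optics, env
from scipy.optimize import least_squares
from scipy.spatial.transform import Rotation as R
C={n:optics.calibration(n) for n in("side","top")}
def proj(n,P):
    c=C[n]; p=(np.atleast_2d(P)-c["position"])@c["orientation"]
    return (p[:,:2]/p[:,2:])@np.diag([c["mtx"][0,0],c["mtx"][1,1]])+c["mtx"][:2,2]
def W(pose,P):
    x,y,a=pose; P=np.atleast_2d(P)/1000.
    return P@R.from_euler("z",a).as_matrix().T+[x,y,0]
T=lambda u,v:("top",205+u/5-.4,180+v/5-.4)
S=lambda u,v:("side",235+u/3.636-.36,200+v/3.636-.36)
def fit(obs,x0,pts=None):
    def r(p):
        return np.concatenate([(proj(o[0],W(p[:3],f(p)))[0]-o[1:]) for o,f in obs])
    s=least_squares(r,x0,x_scale=[.1,.1,.1]+[10]*(len(x0)-3),loss="soft_l1"); return s.x,r(s.x).reshape(-1,2)
E
cat > fit0.py <<'E'
from h import *
K=lambda *a:(lambda p:np.array(a,float))
Rr=lambda x,dy,z:(lambda p:np.array([x,60+p[3]+dy,z]))
obs=[(T(375,62),K(90,100,40)),(T(717,40),K(90,-100,40)),(T(738,357),K(-100,-100,40)),(T(391,378),K(-100,100,40)),
(T(408,290),K(-55,82,76)),(T(706,271),K(-55,-82,76)),(T(634,224),K(-24,-45,69)),
(S(58,305),K(90,100,40)),(S(52,343),K(90,100,0)),(S(371,325),K(-100,100,0)),(S(372,288),K(-100,100,40)),
(S(294,226),K(-55,82,76)),(S(273,65),K(-55,-82,76)),
(T(433,288),Rr(-62,15,116)),(T(490,285),Rr(-62,-15,116)),(S(303,165),Rr(-62,15,116)),(S(360,163),Rr(-95,15,116))]
p,r=fit(obs,[.55,.03,0,0]);print("console",p,"\n",r.round(1).tolist())
for n in("top","side"):
    q,r=fit([o for o in obs if o[0][0]==n],p);print(n,q)
obs=[(T(95,263),K(84,0,14)),(T(123,515),K(-60,0,18)),(T(82,370),K(22,13,32)),(T(130,367),K(22,-13,32)),(T(90,449),K(-22,13,32)),(T(137,444),K(-22,-13,32)),
(S(244,547),K(84,0,14)),(S(364,492),K(22,-13,32)),(S(444,483),K(-22,-13,32)),(S(453,517),K(-22,13,32)),(S(369,529),K(22,13,32)),(S(370,564),K(22,13,0)),(S(452,553),K(-22,13,0))]
q,r=fit(obs,[.45,.2,0]);print("prop",q,"\n",r.round(1).tolist())
for n in("top","side"):
    print(n,fit([o for o in obs if o[0][0]==n],q)[0])
print("dial",W(p,[-24,-45,58]),"rest",W(p,[-62,60+p[3],102]))
E
python3 fit0.py
```

```text
console [ 0.56238968  0.04699102  0.06346613 -6.99810794] 
 [[-1.0, -1.4], [0.2, -1.0], [0.5, 0.6], [-1.3, 0.6], [-0.1, -0.4], [-0.3, -0.1], [0.1, -0.3], [-3.1, -1.9], [0.1, 1.4], [0.1, 2.1], [0.4, -1.4], [0.3, -1.8], [1.0, -1.4], [-0.9, -0.8], [-1.2, -0.8], [0.8, -4.2], [0.9, -4.3]]
top [ 0.56115847  0.04643079  0.06764187 -8.92876043]
side [0.56392446 0.05055585 0.07206413 4.223731  ]
prop [0.44525266 0.29810373 0.15449048] 
 [[-0.1, 0.3], [-0.2, -1.0], [-0.8, -0.5], [-1.3, -1.3], [-0.7, -1.1], [-0.8, -1.4], [1.0, -0.7], [-0.5, -1.5], [0.2, -1.9], [1.0, -0.8], [0.9, -1.0], [0.0, 0.6], [0.2, 0.6]]
top [0.44267226 0.29614587 0.14665539]
side [0.44611601 0.29997597 0.14953697]Traceback (most recent call last):
  File "fit0.py", line 17, in <module>
    print("dial",W(p,[-24,-45,58]),"rest",W(p,[-62,60+p[3],102]))
                 ~^^^^^^^^^^^^^^^^
  File "h.py", line 10, in W
    x,y,a=pose; P=np.atleast_2d(P)/1000.
    ^^^^^
ValueError: too many values to unpack (expected 3)
```

```bash
sed -i 's/S(303,165)/S(303,151)/;s/S(360,163)/S(360,150)/;s/W(p,/W(p[:3],/g' fit0.py; python3 fit0.py | grep -v "\[\["
cat > go.py <<'E'
from h import *
import sys
# usage: go.py x y z(TCP, m) yaw  -> shift (mm) and turn (rad) still to go, in current tool axes
def go(x,y,z,yaw,say=True):
    s=monitor.sense(); r=s["tool_rot"]
    d=r.T@(np.array([x,y,z])-s["tcp_pos"])*1e3
    c,q=np.cos(yaw),np.sin(yaw)
    G=np.array([[c,q,0],[q,-c,0],[0,0,-1]])
    print("shift",d.round(1),"turn",R.from_matrix(r.T@G).as_rotvec().round(4),"t",round(s["clock"],2),"F",s["ft_force"].round(2),"q",s["q"].round(2))
if __name__=="__main__": go(*map(float,sys.argv[1:]))
E
python3 go.py .445 .298 .32 .15
```

```text
console [ 0.56237939  0.04699423  0.06374169 -8.27901525] 
top [ 0.56115847  0.04643079  0.0676419  -8.92875685]
side [ 0.56376854  0.05051346  0.07367164 -8.08984999]
prop [0.44525266 0.29810373 0.15449048] 
top [0.44267226 0.29614587 0.14665539]
side [0.44611601 0.29997597 0.14953697]
shift [ 499.8 -742.    85.2] turn [-0.002  -0.0001  0.0728] t 0.1 F [-0.09  0.39  0.02] q [-1.45  0.09  1.37  0.    1.68 -0.1 ]
```

Request:
carry_out:
  increments: "21 -31 0 0 0 0;21 -31 0 0 0 0;21 -31 0 0 0 0;21 -31 0 0 0 0;21 -31 0 0 0 0;21 -31 0 0 0 0;21 -31 0 0 0 0;21 -31 0 0 0 0;21 -31 0 0 0 0;21 -31 0 0 0 0;21 -31 0 0 0 0;21 -31 0 0 0 0"
  grip: 0.7

```text
clock: 1.3
tcp_pos: [0.285, -0.1164, 0.4044]
tool_rot: [[0.975, 0.22, 0.0], [0.22, -0.975, -0.0], [0.0, 0.0, -1.0]]
ft_force: [0.9, -0.5, 1.4]
width: 0.7
grip_force: 0.0
```

Request:
carry_out:
  increments: "21 -31 0 0 0 0;21 -31 0 0 0 0;21 -31 0 0 0 0;21 -31 5 0 0 0;21 -31 10 0 0 0;21 -31 10 0 0 0;21 -31 15 0 0 0;21 -31 15 0 0 0;21 -31 15 0 0 0;21 -31 10 0 0 0;21 -31 5 0 0 0;0 0 0 0 0 0"

```text
clock: 2.5
tcp_pos: [0.4354, 0.2685, 0.3172]
tool_rot: [[0.974, 0.225, -0.004], [0.225, -0.974, -0.0], [-0.004, -0.0, -1.0]]
ft_force: [-0.3, -0.2, -0.4]
width: 0.701
grip_force: 0.0
```

```bash
python3 go.py .445 .298 .203 .15
```

```text
shift [ 16.4 -26.5 114.1] turn [-0.0002  0.0037  0.0766] t 2.5 F [-0.26 -0.22 -0.35] q [0.44 0.04 1.6  0.   1.51 1.79]
```

Request:
carry_out:
  increments: "8 -13 15 0 0.004 0.038;8 -13 25 0 0 0.038;0 0 25 0 0 0;0 0 25 0 0 0;0 0 12 0 0 0;0 0 8 0 0 0;0 0 0 0 0 0;0 0 0 0 0 0"

```text
clock: 3.3
tcp_pos: [0.4463, 0.2944, 0.2108]
tool_rot: [[0.989, 0.146, 0.006], [0.146, -0.989, 0.002], [0.006, -0.001, -1.0]]
ft_force: [-0.2, -0.5, 0.5]
width: 0.696
grip_force: 0.0
```

```bash
python3 go.py .445 .298 .203 .15; python3 - <<'E'
from h import *
import cv2
a=optics.capture("top")[225:300,190:270,::-1];b=optics.capture("side")[290:390,280:420,::-1]
cv2.imwrite("pics/g1.png",np.hstack([cv2.resize(a,(400,375)),cv2.resize(b,(400,375))]))
E
```

```text
shift [-0.8 -3.7  7.8] turn [-0.0007 -0.0059 -0.0035] t 3.3 F [-0.18 -0.54  0.46] q [ 0.48  0.17  1.67 -0.    1.29  1.9 ]
```

View pics/g1.png

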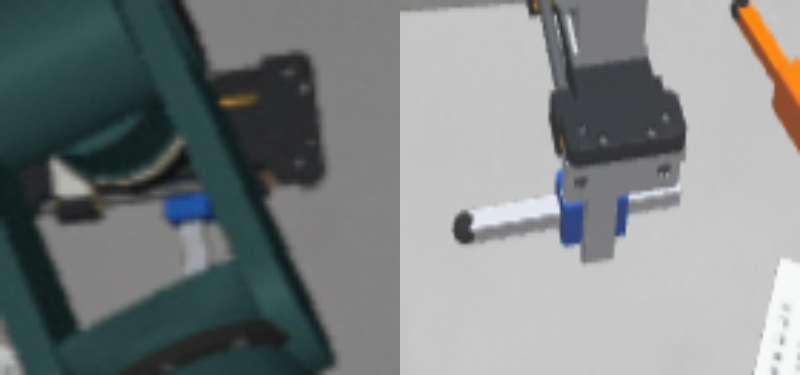

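The fingers straddle the blue block (side crop (600,210)), roughly centred. Descending and gripping.

Request:
carry_out:
  increments: "-0.5 -3.5 4 0 -0.006 -0.003;0 0 3.5 0 0 0;0 0 0 0 0 0;0 0 0 0 0 0"

```text
clock: 3.8
tcp_pos: [0.4447, 0.2979, 0.202]
tool_rot: [[0.989, 0.149, -0.002], [0.149, -0.989, -0.0], [-0.002, 0.0, -1.0]]
ft_force: [0.2, 0.2, -0.6]
width: 0.697
grip_force: 0.0
```

Request:
carry_out:
  increments: "0 0 0 0 0 0;0 0 0 0 0 0;0 0 0 0 0 0;0 0 0 0 0 0;0 0 0 0 0 0;0 0 0 0 0 0;0 0 0 0 0 0;0 0 0 0 0 0"
  grip: 0.15
  grip_force: 30

```text
clock: 4.6
tcp_pos: [0.4448, 0.2979, 0.2022]
tool_rot: [[0.989, 0.149, -0.002], [0.149, -0.989, 0.0], [-0.002, -0.0, -1.0]]
ft_force: [0.0, 0.5, 0.1]
width: 0.276
grip_force: 30.0
```

```bash
python3 go.py .445 .298 .203 .15; python3 -c "
from h import *
print(monitor.sense()['width'],monitor.sense()['grip_force'])
from go import go
P=[.562,.0475,.067]
w=W(P,[-190,5,0])[0];print(w);go(w[0],w[1],.32,.067)"
```

```text
shift [ 0.2 -0.1 -0.8] turn [-0.0003  0.0019 -0.0002] t 4.6 F [0.04 0.48 0.12] q [0.48 0.19 1.68 0.   1.28 1.9 ]
0.27582767234651706 29.980672001838684
[0.37209155 0.0397683  0.        ]
shift [-110.7  244.4 -117.7] turn [-0.0002  0.0019  0.0828] t 4.6 F [0.04 0.48 0.12] q [0.48 0.19 1.68 0.   1.28 1.9 ]
```

Request:
carry_out:
  increments: "0 0 -20 0 0 0;0 0 -25 0 0 0;0 0 -25 0 0 0;-12 20 -8 0 0 0.02;-14 31 0 0 0 0.02;-14 31 0 0 0 0.02;-14 31 0 0 0 0.02;-14 31 0 0 0 0;-14 31 0 0 0 0;-14 31 0 0 0 0;-10 20 0 0 0 0;0 0 0 0 0 0"

```text
clock: 5.8
tcp_pos: [0.3595, 0.0614, 0.2801]
tool_rot: [[0.998, 0.066, -0.002], [0.066, -0.998, -0.001], [-0.003, 0.001, -1.0]]
ft_force: [0.6, 0.1, -1.3]
width: 0.277
grip_force: 29.4
```

```bash
python3 -c "
from h import *
from go import go
P=[.562,.0475,.067]
w=W(P,[-190,10,0])[0];go(w[0],w[1],.246,.067)
s=monitor.sense();import cv2
for n in('top','side'):
    i=optics.capture(n)[:,:,::-1];cv2.imwrite(f'pics/h_{n}.png',i)
    print(n,proj(n,W(P,[[-100,10,50],[-106,10,58],[-50,0,60]])).round())
"
```

```text
shift [11.2 17.3 34. ] turn [ 0.0008  0.0025 -0.0008] t 5.8 F [ 0.62  0.14 -1.33] q [ 0.01 -0.28  1.96 -0.    1.47  1.52]
top [[313. 253.]
 [313. 255.]
 [316. 235.]]
side [[333. 248.]
 [336. 245.]
 [311. 242.]]
```

Request:
carry_out:
  increments: "5 8 15 0 0.0025 0;6 9 19 0 0 0;0 0 0 0 0 0;0 0 0 0 0 0;0 0 0 0 0 0"

```text
clock: 6.4
tcp_pos: [0.373, 0.0474, 0.2472]
tool_rot: [[0.997, 0.071, 0.002], [0.071, -0.997, 0.0], [0.002, -0.0, -1.0]]
ft_force: [0.6, -0.3, -0.8]
width: 0.273
grip_force: 29.4
```

```bash
python3 -c "
from h import *
from go import go
P=[.562,.0475,.067]
w=W(P,[-130,10,0])[0];go(w[0],w[1],.246,.067)
import cv2
a=optics.capture('top')[190:290,270:370,::-1];b=optics.capture('side')[200:310,230:380,::-1]
cv2.imwrite('pics/i1.png',np.hstack([cv2.resize(a,(380,380),interpolation=2),cv2.resize(b,(420,380),interpolation=2)]))"
```

```text
shift [58.5  2.8  1.2] turn [-0.0003 -0.0015  0.0038] t 6.4 F [ 0.58 -0.27 -0.82] q [-0.02 -0.23  1.98  0.    1.38  1.47]
```

View pics/i1.png

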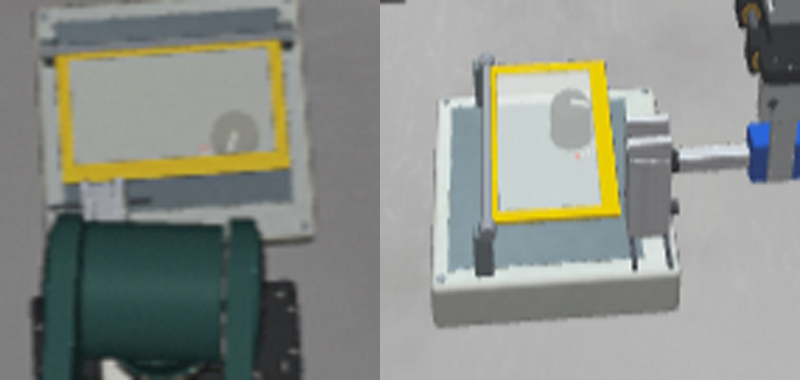

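The rod is level in front of the box, with its tip just ahead of the post (side crop (678,160)). I'll slide it in under the lip, then feel for the post's inner side.

Request:
carry_out:
  increments: "10 3 0 0 -0.001 0.003;12 0 0 0 0 0;12 0 0 0 0 0;12 0 1 0 0 0;12 0 0 0 0 0;0 0 0 0 0 0;0 0 0 0 0 0;0 0 0 0 0 0"

```text
clock: 7.3
tcp_pos: [0.4305, 0.0476, 0.2451]
tool_rot: [[0.998, 0.067, -0.001], [0.067, -0.998, -0.0], [-0.001, -0.0, -1.0]]
ft_force: [0.4, -1.3, -0.9]
width: 0.277
grip_force: 29.4
```

Request:
carry_out:
  increments: "0 -4 0 0 0 0;0 -4 0 0 0 0;0 -4 0 0 0 0;0 -2 0 0 0 0;0 0 0 0 0 0;0 0 0 0 0 0;0 0 0 0 0 0"

```text
clock: 8.0
tcp_pos: [0.4299, 0.0615, 0.2454]
tool_rot: [[0.998, 0.067, -0.0], [0.067, -0.998, -0.0], [-0.0, 0.0, -1.0]]
ft_force: [1.1, 0.4, -0.8]
width: 0.274
grip_force: 29.4
```

```bash
cat > c.py <<'E'
from h import *
P=[.562,.0475,.067]
s=monitor.sense();Rz=R.from_euler("z",P[2]).as_matrix()
p=(s["tcp_pos"]-[P[0],P[1],0])@Rz*1e3
print("console xyz of prop origin",(p-[0,0,202.2]).round(1),"F(console)",(s["ft_force"]@Rz).round(2),"M",(s["torque"]@Rz).round(3),"t",round(s["clock"],1),"yaw",np.arctan2(s["tool_rot"][1,0],s["tool_rot"][0,0]).round(4),"tilt",s["tool_rot"][:2,2].round(4))
E
python3 c.py
```

```text
console xyz of prop origin [-130.9   22.9   43.2] F(console) [ 1.12  0.3  -0.77] M [-0.01  -0.015  0.012] t 8.0 yaw 0.0667 tilt [-0.0004 -0.0001]
```

Request:
carry_out:
  increments: "0 -2 0 0 0 0;0 -2 0 0 0 0;0 -1 0 0 0 0;0 0 0 0 0 0;0 0 0 0 0 0"

```text
clock: 8.5
tcp_pos: [0.4295, 0.0666, 0.2453]
tool_rot: [[0.998, 0.067, -0.001], [0.067, -0.998, -0.0], [-0.001, 0.0, -1.0]]
ft_force: [0.5, -0.4, -0.2]
width: 0.279
grip_force: 29.4
```

Request:
carry_out:
  increments: "0 -1 0 0 0 0;0 0 0 0 0 0;0 0 0 0 0 0"

```text
clock: 8.8
tcp_pos: [0.4294, 0.0676, 0.2453]
tool_rot: [[0.998, 0.067, -0.001], [0.067, -0.998, -0.0], [-0.001, 0.0, -1.0]]
ft_force: [0.7, 0.4, -1.6]
width: 0.278
grip_force: 29.4
```

```bash
python3 c.py
```

```text
console xyz of prop origin [-130.9   28.9   43.1] F(console) [ 0.68  0.37 -1.63] M [0.017 0.002 0.019] t 8.8 yaw 0.0668 tilt [-0.0005 -0.0001]
```

Request:
carry_out:
  increments: "0 -1 0 0 0 0;0 0 0 0 0 0;0 0 0 0 0 0"

```text
clock: 9.1
tcp_pos: [0.4294, 0.0684, 0.2453]
tool_rot: [[0.998, 0.067, -0.001], [0.067, -0.998, -0.001], [-0.001, 0.001, -1.0]]
ft_force: [-0.5, -1.5, -1.1]
width: 0.278
grip_force: 29.4
```

```bash
python3 c.py
```

```text
console xyz of prop origin [-130.9   29.8   43.1] F(console) [-0.56 -1.48 -1.06] M [-0.198  0.051 -0.105] t 9.1 yaw 0.0667 tilt [-0.0006 -0.0006]
```

Contact with the post is felt at y≈29.6, so the slot centre is at y≈50.5 in my frame. Backing off to y≈2 and lifting the cover.

Request:
carry_out:
  increments: "0 5 0 0 0 0;0 10 0 0 0 0;0 10 0 0 0 0;4 3 0 0 0 0;5 0 0 0 0 0;0 0 0 0 0 0;0 0 -6 0 0 0;0 0 -8 0 0 0;0 0 -9 0 0 0;0 0 -9 0 0 0;0 0 0 0 0 0;0 0 0 0 0 0"

```text
clock: 10.3
tcp_pos: [0.4402, 0.0413, 0.2777]
tool_rot: [[0.998, 0.067, 0.0], [0.067, -0.998, -0.0], [0.0, 0.0, -1.0]]
ft_force: [0.4, -0.4, -3.1]
width: 0.278
grip_force: 29.4
```

```bash
python3 c.py
```

```text
console xyz of prop origin [-121.9    2.    75.5] F(console) [ 0.41 -0.4  -3.13] M [ 0.048  0.056 -0.041] t 10.3 yaw 0.067 tilt [ 0.0003 -0.0001]
```

Request:
carry_out:
  increments: "4 0 -10 0 0 0;4 0 -10 0 0 0;5 0 -10 0 0 0;5 0 -8 0 0 0;10 0 -2 0 0 0;10 0 0 0 0 0;10 0 0 0 0 0;0 0 0 0 0 0;0 0 0 0 0 0"

```text
clock: 11.2
tcp_pos: [0.4882, 0.0444, 0.3163]
tool_rot: [[0.998, 0.067, -0.003], [0.067, -0.998, -0.0], [-0.003, -0.0, -1.0]]
ft_force: [-0.8, 0.7, -2.8]
width: 0.281
grip_force: 29.4
```

```bash
python3 c.py
```

```text
console xyz of prop origin [-73.8   1.9 114.1] F(console) [-0.76  0.8  -2.8 ] M [-0.001  0.319  0.019] t 11.2 yaw 0.0668 tilt [-0.0028 -0.    ]
```

Request:
carry_out:
  increments: "8 0 0 0 0.002 0;8 0 0 0 0 0;8 0 0 0 0 0;6 0 0 0 0 0;4 0 0 0 0 0;0 0 0 0 0 0;0 0 0 0 0 0"

```text
clock: 11.9
tcp_pos: [0.5221, 0.0467, 0.3173]
tool_rot: [[0.998, 0.067, 0.001], [0.067, -0.998, 0.0], [0.001, -0.0, -1.0]]
ft_force: [-2.1, 0.7, 0.2]
width: 0.278
grip_force: 29.5
```

```bash
python3 c.py; python3 -c "
from h import *
import cv2
a=optics.capture('top')[190:290,270:370,::-1];b=optics.capture('side')[170:290,220:380,::-1]
cv2.imwrite('pics/j1.png',np.hstack([cv2.resize(a,(300,300),interpolation=2),cv2.resize(b,(400,300),interpolation=2)]))"
```

```text
console xyz of prop origin [-39.8   1.9 115.1] F(console) [-2.01  0.85  0.15] M [0.154 0.221 0.055] t 11.9 yaw 0.0668 tilt [0.0014 0.0001]
```

View pics/j1.png

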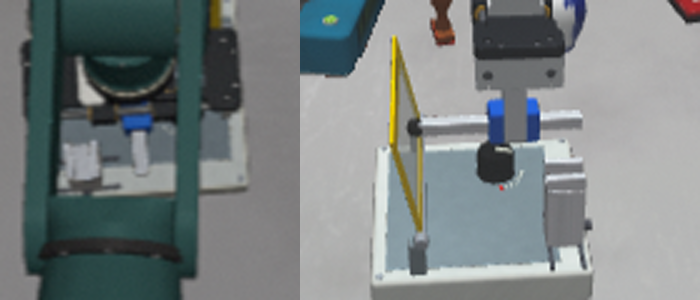

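The cover is held near vertical by the rubber tip (side crop (413,127)). Shifting sideways to the slot line.

Request:
carry_out:
  increments: "4 -5 0 0 -0.001 0;0 -8 0 0 0 0;0 -8 0 0 0 0;0 -8 0 0 0 0;0 -8 0 0 0 0;0 -7 0 0 0 0;0 -4.5 0 0 0 0;0 0 0 0 0 0;0 0 0 0 0 0"

```text
clock: 12.9
tcp_pos: [0.5227, 0.0959, 0.3173]
tool_rot: [[0.998, 0.068, 0.0], [0.068, -0.998, 0.001], [0.0, -0.001, -1.0]]
ft_force: [-1.2, 1.1, -0.9]
width: 0.276
grip_force: 29.5
```

```bash
python3 c.py
```

```text
console xyz of prop origin [-35.9  50.9 115.1] F(console) [-1.09  1.16 -0.86] M [0.221 0.258 0.147] t 12.9 yaw 0.0678 tilt [0.0004 0.0013]
```

Request:
carry_out:
  increments: "0 0 2.5 0 0 0;0 0 2.5 0 0 0;0 0 0 0 0 0;-1 0 0 0 0 0;-1 0 0 0 0 0;0 0 0 0 0 0;0 0 0 0 0 0"

```text
clock: 13.6
tcp_pos: [0.5208, 0.0951, 0.3125]
tool_rot: [[0.998, 0.067, 0.001], [0.067, -0.998, -0.0], [0.001, 0.0, -1.0]]
ft_force: [-1.5, -0.1, 0.7]
width: 0.279
grip_force: 29.4
```

```bash
python3 c.py
```

```text
console xyz of prop origin [-37.9  50.3 110.3] F(console) [-1.51  0.    0.69] M [-0.061  0.137 -0.074] t 13.6 yaw 0.0666 tilt [ 0.0007 -0.0002]
```

Request:
carry_out:
  increments: "-1 0 0 0 0 0;0 0 0 0 0 0;0 0 0 0 0 0"

```text
clock: 13.9
tcp_pos: [0.5198, 0.0951, 0.3124]
tool_rot: [[0.998, 0.067, 0.0], [0.067, -0.998, -0.0], [0.0, 0.0, -1.0]]
ft_force: [-2.1, -0.5, -0.4]
width: 0.277
grip_force: 29.4
```

```bash
python3 c.py
```

```text
console xyz of prop origin [-38.9  50.4 110.2] F(console) [-2.13 -0.31 -0.42] M [-0.025  0.152 -0.001] t 13.9 yaw 0.0668 tilt [ 0.0005 -0.0001]
```

Request:
carry_out:
  increments: "-1 0 0 0 0 0;0 0 0 0 0 0;0 0 0 0 0 0"

```text
clock: 14.2
tcp_pos: [0.5188, 0.0951, 0.3123]
tool_rot: [[0.998, 0.067, 0.0], [0.067, -0.998, -0.0], [0.0, 0.0, -1.0]]
ft_force: [-1.8, 0.3, -0.2]
width: 0.275
grip_force: 29.4
```

```bash
python3 c.py
```

```text
console xyz of prop origin [-39.9  50.4 110.1] F(console) [-1.78  0.37 -0.16] M [-0.042  0.165 -0.036] t 14.2 yaw 0.0668 tilt [ 0.0004 -0.    ]
```

Request:
carry_out:
  increments: "-1 0 0 0 0 0;0 0 0 0 0 0;0 0 0 0 0 0"

```text
clock: 14.5
tcp_pos: [0.5178, 0.095, 0.3123]
tool_rot: [[0.998, 0.067, 0.0], [0.067, -0.998, -0.0], [0.0, 0.0, -1.0]]
ft_force: [-2.2, -0.7, -0.1]
width: 0.277
grip_force: 29.4
```

```bash
python3 c.py
```

```text
console xyz of prop origin [-40.9  50.4 110.1] F(console) [-2.2  -0.55 -0.1 ] M [-0.057  0.144  0.022] t 14.5 yaw 0.0668 tilt [ 0.0003 -0.    ]
```

Request:
carry_out:
  increments: "-1 0 0 0 0 0;0 0 0 0 0 0;0 0 0 0 0 0"

```text
clock: 14.8
tcp_pos: [0.5169, 0.095, 0.3123]
tool_rot: [[0.998, 0.067, 0.001], [0.067, -0.998, 0.0], [0.001, 0.0, -1.0]]
ft_force: [-0.7, -0.4, -0.6]
width: 0.276
grip_force: 29.4
```

```bash
python3 c.py
```

```text
console xyz of prop origin [-41.8  50.4 110.1] F(console) [-0.72 -0.39 -0.65] M [-0.057  0.029 -0.03 ] t 14.8 yaw 0.0668 tilt [0.0008 0.    ]
```

Request:
carry_out:
  increments: "-1 0 0 0 0 0;0 0 0 0 0 0;0 0 0 0 0 0"

```text
clock: 15.1
tcp_pos: [0.5163, 0.0949, 0.3124]
tool_rot: [[0.998, 0.067, 0.002], [0.067, -0.998, 0.0], [0.002, -0.0, -1.0]]
ft_force: [3.2, 0.2, -3.0]
width: 0.281
grip_force: 29.4
```

```bash
python3 c.py
```

```text
console xyz of prop origin [-42.5  50.4 110.2] F(console) [ 3.2  -0.06 -3.01] M [-0.038 -0.599 -0.062] t 15.1 yaw 0.0667 tilt [0.0023 0.0002]
```

Request:
carry_out:
  increments: "-1 0 0 0 0 0;0 0 0 0 0 0;0 0 0 0 0 0"

```text
clock: 15.4
tcp_pos: [0.5156, 0.0949, 0.3126]
tool_rot: [[0.998, 0.067, 0.004], [0.067, -0.998, 0.0], [0.004, -0.0, -1.0]]
ft_force: [4.8, 0.5, -2.6]
width: 0.277
grip_force: 29.4
```

```bash
python3 c.py
```

```text
console xyz of prop origin [-43.1  50.4 110.4] F(console) [ 4.87  0.22 -2.62] M [-0.003 -1.081 -0.068] t 15.4 yaw 0.0667 tilt [0.0042 0.0004]
```

Block contact is at x≈-41.9 in my frame. I'll back off 0.5 mm off the face and lower the tail into the slot.

Request:
carry_out:
  increments: "2.5 0 0 0 0 0;0 0 0 0 0 0;0 0 2 0 0 0;0 0 2 0 0 0;0 0 2 0 0 0;0 0 0 0 0 0;0 0 0 0 0 0"

```text
clock: 16.1
tcp_pos: [0.5173, 0.0948, 0.3093]
tool_rot: [[0.998, 0.067, 0.003], [0.067, -0.998, -0.001], [0.003, 0.001, -1.0]]
ft_force: [-2.1, -1.6, 11.1]
width: 0.274
grip_force: 29.9
```

```bash
python3 c.py
```

```text
console xyz of prop origin [-41.4  50.1 107.1] F(console) [-2.22 -1.49 11.09] M [-0.325  0.821  0.185] t 16.1 yaw 0.0673 tilt [ 0.0028 -0.0011]
```

Request:
carry_out:
  increments: "0 0 2 0 0 0;0 0 2 0 0 0;0 0 1 0 0 0;0 0 1 0 0 0;0 0 0 0 0 0;0 0 0 0 0 0"

```text
clock: 16.7
tcp_pos: [0.5181, 0.0946, 0.3062]
tool_rot: [[0.998, 0.067, 0.008], [0.067, -0.998, -0.001], [0.008, 0.002, -1.0]]
ft_force: [-2.7, -2.4, 18.7]
width: 0.272
grip_force: 30.0
```

```bash
python3 c.py
```

```text
console xyz of prop origin [-40.7  49.9 104. ] F(console) [-2.85 -2.18 18.69] M [-0.455  0.907  0.051] t 16.7 yaw 0.0669 tilt [ 0.0081 -0.0014]
```

The tail sat on a prong top (Fz 18 N), so it isn't in the slot. Raising and looking.

Request:
carry_out:
  increments: "0 0 -2 0 0 0;0 0 -3 0 0 0;0 0 -3 0 0 0;0 0 -3 0 0 0;0 0 -2 0 0 0;0 0 0 0 0 0;0 0 0 0 0 0"

```text
clock: 17.4
tcp_pos: [0.5183, 0.095, 0.3119]
tool_rot: [[0.998, 0.067, 0.003], [0.067, -0.998, 0.0], [0.003, -0.0, -1.0]]
ft_force: [7.1, -0.7, -5.5]
width: 0.272
grip_force: 30.0
```

```bash
python3 c.py; python3 -c "
from h import *
import cv2
a=optics.capture('top');b=optics.capture('side')
cv2.imwrite('pics/k_top.png',a[:,:,::-1]);cv2.imwrite('pics/k_side.png',b[:,:,::-1])
a=a[230:262,284:324,::-1];b=b[185:265,270:350,::-1]
cv2.imwrite('pics/k1.png',np.hstack([cv2.resize(a,(400,400),interpolation=2),cv2.resize(b,(400,400),interpolation=2)]))"
```

```text
console xyz of prop origin [-40.4  50.3 109.7] F(console) [ 7.07 -1.22 -5.53] M [-0.121 -1.432  0.018] t 17.4 yaw 0.0668 tilt [0.0034 0.0003]
```

View pics/k1.png

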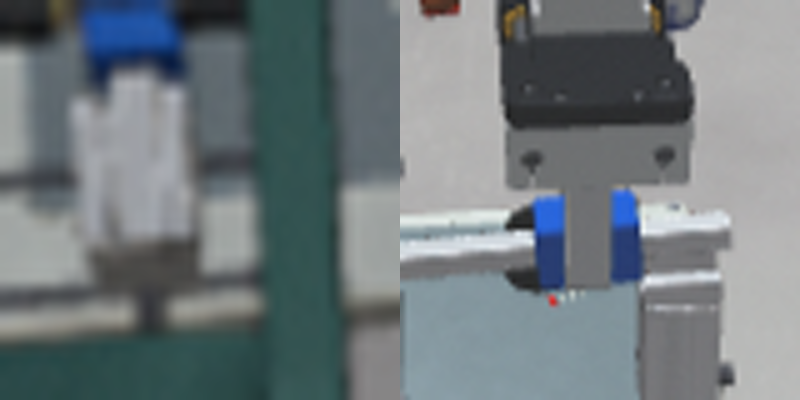

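The side crop shows the prop pitched tail-up in the grip, with the tail at crop (690,225). In the top crop the tail centre is at about 135 and the post centre at about 130, so the tail is roughly 1–2 mm too far to -y. I'll measure both numerically.

```bash
python3 -c "
import cv2,numpy as np
t=cv2.cvtColor(cv2.imread('pics/k_top.png'),6).astype(int);s=cv2.cvtColor(cv2.imread('pics/k_side.png'),6).astype(int);h=cv2.cvtColor(cv2.imread('pics/k_side.png'),40)
print('top cols 288..308');[print(r,t[r,288:309]) for r in range(234,256,2)]
print('side rows 222..246');[print(c,s[222:247,c]) for c in (250,254,258,262,266,270,274,278,282,286,290)]
print('tail rows 222..246');[print(c,s[222:240,c]) for c in (335,337,339,341,342,343)]
b=(h[...,0]>100)&(h[...,0]<125)&(h[...,1]>150);b[:,:290]=0;b[:,340:]=0
print([ (r,np.flatnonzero(b[r])[[0,-1]]) for r in range(215,250) if b[r].any()])
"
```

```text
top cols 288..308
234 [102 104 105 103  75  49  46  46  47  42  47  41  33  38  70  95 102 104
 105 104  86]
236 [103 103 103 101  82  55  59 136 160 160 159 125  91  84  84  95 101 104
 103 101  83]
238 [102 103 106 151 162 131 124 158 167 160 160 145 154 163 121  93 100 102
 104 104  92]
240 [102 102 105 137 157 155 154 159 159 160 160 155 160 159 119  93 102 103
 103 102  89]
242 [ 99  98 100 129 155 166 162 164 163 160 160 154 164 164 133  95  79  72
  70  73  68]
244 [ 65  65  65  93 146 165 151 149 158 159 163 168 167 161 142 105  92  99
 101 104 104]
246 [109 105 112 127 150 160 134 138 156 159 160 164 151 151 154 125 141 160
 162 164 162]
248 [164 165 164 141 146 155 128 110 141 154 154 155 135 140 139 106 137 160
 163 163 160]
250 [168 167 166 163 130  90  87  89  83  78  76  72  64  67  72  82 139 162
 162 160 157]
252 [156 155 141 132 128  98  74  72  74  73  70  71  72  73  74  76  82  80
  82  82  79]
254 [110 113 111 113 126 137 132 129 133 100  61  61  89 136 153 152 152 149
 147 146 144]
side rows 222..246
250 [186 184 185 185 185 184 183 170 166 171 165 165 170 174 1
[... 1396 characters left out ...]
 178 179 179 182 181 182 183 183 182 183 184 182]
342 [175 175 178 176 177 177 178 180 180 182 181 183 183 183 184 182 184 183]
343 [177 177 178 176 176 177 178 179 180 182 182 183 183 183 183 184 183 184]
[(223, array([313, 315])), (224, array([302, 316])), (225, array([297, 316])), (226, array([297, 316])), (227, array([297, 316])), (228, array([297, 316])), (229, array([297, 317])), (230, array([297, 317])), (231, array([297, 317])), (232, array([297, 317])), (233, array([297, 317])), (234, array([297, 317])), (235, array([297, 317])), (236, array([298, 317])), (237, array([298, 317])), (238, array([298, 317])), (239, array([298, 317])), (240, array([298, 317])), (241, array([298, 302]))]
```

```bash
python3 -c "
from h import *
s=monitor.sense();o=s['tcp_pos']-[0,0,.2022]
Rz=R.from_euler('z',.067)
def line(p,dz):
    X=np.array([[70,6,20],[30,6,20],[-60,6,20]])/1e3-[0,0,.02]
    return proj('side',Rz.apply(R.from_euler('y',p).apply(X))+o+[0,0,.02+dz])
for p in (0,.04,.08,.12): print(p,line(p,0).round(1).tolist())
# top: mid of post at top front/rear vs tail
P=[.562,.0475,.067]
for y in (50.5,51.5,52.5): print(y,proj('top',W([.5639,.0475,.067],[[-62,y-15,116],[-62,y+15,116],[-80,y-6,130],[-80,y+6,130],[-80,y-15,116],[-80,y+15,116]]))[:,:].round(1).tolist())
"
```

```text
0 [[274.6, 234.1], [294.0, 233.3], [337.0, 231.5]]
0.04 [[274.7, 235.1], [294.0, 233.7], [337.0, 230.6]]
0.08 [[274.9, 236.2], [294.0, 234.2], [337.0, 229.7]]
0.12 [[275.1, 237.3], [294.1, 234.6], [336.9, 228.8]]
50.5 [[302.3, 235.2], [291.1, 235.9], [299.0, 241.0], [294.5, 241.3], [302.6, 241.8], [291.4, 242.5]]
51.5 [[301.9, 235.2], [290.7, 235.9], [298.6, 241.0], [294.1, 241.3], [302.3, 241.8], [291.1, 242.5]]
52.5 [[301.5, 235.3], [290.4, 236.0], [298.2, 241.0], [293.7, 241.3], [301.9, 241.8], [290.7, 242.5]]
```

Measured: pitch ≈0.075 rad, and the slot is about 2.3 mm further to +y. I'll raise, level by tilting the tool about the grasp, and shift +y.

Request:
carry_out:
  increments: "2 0 -4 0 0 0;0 -1.3 -4 0 0 0;0 -1 0 0 0 0;-4.8 0 0 0 0.025 0;-4.8 0 0 0 0.025 0;-4.8 0 0 0 0.025 0;0 0 0 0 0 0;0 0 0 0 0 0"

```text
clock: 18.3
tcp_pos: [0.5044, 0.0965, 0.3213]
tool_rot: [[0.995, 0.067, 0.076], [0.067, -0.998, 0.005], [0.076, -0.0, -0.997]]
ft_force: [-1.0, 0.5, -1.6]
width: 0.276
grip_force: 30.0
```

```bash
cat > c.py <<'E'
from h import *
P=[.562,.0475,.067]
s=monitor.sense();Rz=R.from_euler("z",P[2]).as_matrix()
g=s["tcp_pos"]+.18*s["tool_rot"][:,2]
p=(g-[P[0],P[1],0])@Rz*1e3
print("prop",(p-[0,0,22.2]).round(1),"F",(s["ft_force"]@Rz).round(2),"M",(s["torque"]@Rz).round(3),"t",round(s["clock"],1),"yaw",np.arctan2(s["tool_rot"][1,0],s["tool_rot"][0,0]).round(4),"tilt",(s["tool_rot"][:,2]@Rz).round(4)[:2])
E
python3 c.py
cat > v.py <<'E'
from h import *
import cv2
t=cv2.cvtColor(optics.capture('top'),7).astype(int);s=cv2.cvtColor(optics.capture('side'),7).astype(int)
print('top cols 288..305');[print(r,t[r,288:306]) for r in range(234,249,2)]
print('side');[print(c,s[222:247,c]) for c in (262,266,270,274,290,322,326,330,334,336)]
E
python3 v.py
```

```text
prop [-40.5  52.8 119.7] F [-1.    0.58 -1.65] M [0.066 0.401 0.018] t 18.3 yaw 0.0669 tilt [0.0761 0.0002]
top cols 288..305
234 [ 54  92 103  74  47  41  51  53  63  67  50  30  25  43  52  56  63  67]
236 [101 103 103  99  73  70 138 160 161 161 121  81 104 119 108 100 102 103]
238 [102 102 105 148 160 134 148 161 159 159 143 124 149 161 120  94  99 103]
240 [102 101 104 136 157 155 164 161 160 159 148 139 156 159 116  94 100 102]
242 [ 99  98  99 130 155 165 160 158 159 159 154 157 167 163 132  94  78  73]
244 [ 67  64  65  95 144 164 152 152 159 159 154 156 166 162 140 105  92  99]
246 [107 106 112 125 150 158 131 141 159 161 167 152 160 163 153 122 140 159]
248 [164 163 162 140 146 153 119 134 152 153 153 144 149 153 138 106 137 159]
side
262 [139 139 139 139 138 138 155 159 153 133 128 128 128 117 113 104 100 100
 100 104 104 104 106 120 114]
266 [110 109 110 110 110 109  77  56  50  50  46  45  44  55 101 112 111 112
 113 112 112 112 112 112 112]
270 [175 174 174 175 174 173 220 219 216 173 123 113 113 119 139 145 147 147
 145 146 146 118 111 110 113]
274 [174 174 175 176 176 181 210 215 220 159 115 112 112 125 143 145 145 145
 145 147 146 147 146 144 145]
290 [177 179 177 175 171 224 221 216 210 141 112 113 118 138 143 116 108 108
 136 144 144 144 145 145 144]
322 [174 174 175 189 225 221 218 174 124 113 114 136 214 149 112 116 116 137
 206 215 147 115 116 115 171]
326 [175 175 176 186 215 219 219 159 118 114 115 155 217 154 116 117 114 158
 212 182 128 116 115 115 154]
330 [174 175 175 149 207 218 221 144 111 115 115 151 202 146 114 115 113 188
 222 163 117 116 116 114 133]
334 [172 173 173 183 213 218 221 142 111 116 114 143 173 181 181 182 181 176
 183 156 143 141 138 157 160]
336 [172 172 173 174 174 171 187 156 140 138 154 175 180 182 181 182 182 182
 182 183 182 182 182 183 183]
```

```bash
python3 -c "
from h import *
from scipy.optimize import fsolve
Pz=[.5639,.0475,.067]
def y_at(u,v,z): return fsolve(lambda q: proj('top',W(Pz,[q[0],q[1],z]))[0]-[u,v],[-70,50])
print('post',y_at(296.15,238,116),y_at((291+302.1)/2,242,116),y_at((290.9+302.3)/2,242,116))
print('rod',y_at(295.9,236,139.7))
"
```

```text
post [-68.57257     52.30594119] [-79.54800853  51.80536988] [-79.55657858  51.67184417]
rod [-68.04995734  51.44853234]
```

Request:
carry_out:
  increments: "0.7 -0.5 3 0 0 0;0.2 0 3 0 0 0;0.2 0 3 0 0 0;0 0 0 0 0 0;0 0 0 0 0 0"

```text
clock: 18.9
tcp_pos: [0.5065, 0.0971, 0.3117]
tool_rot: [[0.995, 0.067, 0.074], [0.067, -0.998, 0.005], [0.074, 0.0, -0.997]]
ft_force: [-1.9, -0.1, -0.8]
width: 0.274
grip_force: 30.0
```

```bash
python3 c.py
```

```text
prop [-38.7  53.2 110. ] F [-1.87 -0.02 -0.79] M [-0.005  0.301  0.029] t 18.9 yaw 0.0668 tilt [ 0.0742 -0.0001]
```

Request:
carry_out:
  increments: "-1 0 0 0 0 0;0 0 0 0 0 0;0 0 0 0 0 0"

```text
clock: 19.2
tcp_pos: [0.5054, 0.097, 0.3118]
tool_rot: [[0.995, 0.067, 0.075], [0.067, -0.998, 0.005], [0.075, 0.0, -0.997]]
ft_force: [-1.5, 0.0, -1.6]
width: 0.274
grip_force: 30.0
```

```bash
python3 c.py
```

```text
prop [-39.7  53.1 110.1] F [-1.49  0.12 -1.58] M [ 0.032  0.397 -0.004] t 19.2 yaw 0.0667 tilt [ 0.0747 -0.0001]
```

Request:
carry_out:
  increments: "-0.5 0 1 0 0 0;0 0 1.5 0 0 0;0 0 1 0 0 0;0 0 0 0 0 0;0 0 0 0 0 0"

```text
clock: 19.7
tcp_pos: [0.5053, 0.097, 0.3085]
tool_rot: [[0.995, 0.067, 0.075], [0.067, -0.998, 0.005], [0.075, 0.0, -0.997]]
ft_force: [-2.3, 0.3, 0.4]
width: 0.273
grip_force: 30.0
```

```bash
python3 c.py
```

```text
prop [-39.6  53.2 106.8] F [-2.3   0.42  0.41] M [-0.019  0.253  0.012] t 19.7 yaw 0.0668 tilt [ 0.0755 -0.    ]
```

Request:
carry_out:
  increments: "-0.1 0 1 0 0 0;-0.1 0 1 0 0 0;0 0 0 0 0 0;0 0 0 0 0 0"

```text
clock: 20.1
tcp_pos: [0.5052, 0.097, 0.3063]
tool_rot: [[0.995, 0.067, 0.075], [0.067, -0.998, 0.005], [0.075, 0.0, -0.997]]
ft_force: [-1.5, 0.1, 1.3]
width: 0.27
grip_force: 30.0
```

```bash
python3 c.py
```

```text
prop [-39.8  53.2 104.7] F [-1.49  0.18  1.35] M [-0.01   0.264 -0.037] t 20.1 yaw 0.0668 tilt [ 0.075 -0.   ]
```

The tail is in the slot, since the force stays low below the prong top. Moving back close to the face and lowering further.

Request:
carry_out:
  increments: "-0.6 0 0 0 0 0;-0.6 0 0 0 0 0;0 0 0 0 0 0;0 0 0 0 0 0"

```text
clock: 20.5
tcp_pos: [0.5042, 0.0969, 0.3064]
tool_rot: [[0.995, 0.067, 0.076], [0.067, -0.998, 0.005], [0.076, 0.0, -0.997]]
ft_force: [-0.0, -0.2, 0.3]
width: 0.273
grip_force: 30.0
```

```bash
python3 c.py
```

```text
prop [-40.8  53.2 104.7] F [-0.04 -0.15  0.26] M [0.07  0.068 0.01 ] t 20.5 yaw 0.0668 tilt [ 0.0758 -0.0001]
```

Request:
carry_out:
  increments: "-0.1 0 1.5 0 0 0;-0.1 0 1.5 0 0 0;-0.1 0 1.5 0 0 0;0 0 0 0 0 0;0 0 0 0 0 0"

```text
clock: 21.0
tcp_pos: [0.5042, 0.0969, 0.3017]
tool_rot: [[0.995, 0.067, 0.075], [0.067, -0.998, 0.005], [0.076, 0.0, -0.997]]
ft_force: [0.1, -0.3, -0.5]
width: 0.269
grip_force: 30.0
```

```bash
python3 c.py
```

```text
prop [-40.8  53.2 100. ] F [ 0.04 -0.35 -0.48] M [ 0.003 -0.003  0.044] t 21.0 yaw 0.0669 tilt [ 0.0756 -0.    ]
```

Request:
carry_out:
  increments: "0.2 0 1.5 0 0 0;0 0 1.5 0 0 0;0 0 1 0 0 0;0 0 0 0 0 0;0 0 0 0 0 0"

```text
clock: 21.5
tcp_pos: [0.5045, 0.0969, 0.2975]
tool_rot: [[0.995, 0.067, 0.074], [0.067, -0.998, 0.005], [0.075, 0.0, -0.997]]
ft_force: [-1.9, 0.1, -0.8]
width: 0.275
grip_force: 30.0
```

```bash
python3 c.py
```

```text
prop [-40.7  53.2  95.8] F [-1.92  0.23 -0.76] M [ 0.01   0.245 -0.   ] t 21.5 yaw 0.0668 tilt [ 0.0745 -0.    ]
```

Request:
carry_out:
  increments: "-0.1 0 1 0 0 0;0 0 0 0 0 0;0 0 0 0 0 0"

```text
clock: 21.8
tcp_pos: [0.5045, 0.097, 0.2968]
tool_rot: [[0.995, 0.067, 0.075], [0.067, -0.998, 0.005], [0.075, 0.0, -0.997]]
ft_force: [-1.8, -0.5, 0.1]
width: 0.276
grip_force: 30.0
```

```bash
python3 c.py
```

```text
prop [-40.5  53.2  95.2] F [-1.83 -0.38  0.14] M [0.026 0.294 0.005] t 21.8 yaw 0.0668 tilt [ 0.0751 -0.    ]
```

Request:
carry_out:
  increments: "-0.2 0 0.7 0 0 0;0 0 0 0 0 0;0 0 0 0 0 0"

```text
clock: 22.1
tcp_pos: [0.5044, 0.0969, 0.2962]
tool_rot: [[0.995, 0.067, 0.075], [0.067, -0.998, 0.005], [0.075, 0.0, -0.997]]
ft_force: [-2.1, -0.4, 1.1]
width: 0.274
grip_force: 30.0
```

```bash
python3 c.py
```

```text
prop [-40.5  53.2  94.5] F [-2.12 -0.3   1.08] M [ 0.05   0.276 -0.03 ] t 22.1 yaw 0.0669 tilt [ 0.0754 -0.0001]
```

Request:
carry_out:
  increments: "-0.1 0 0.7 0 0 0;0 0 0 0 0 0;0 0 0 0 0 0"

```text
clock: 22.4
tcp_pos: [0.5044, 0.0969, 0.2955]
tool_rot: [[0.995, 0.067, 0.075], [0.067, -0.998, 0.005], [0.075, 0.0, -0.997]]
ft_force: [-2.5, -0.9, 0.3]
width: 0.277
grip_force: 30.0
```

```bash
python3 c.py
```

```text
prop [-40.6  53.2  93.8] F [-2.55 -0.77  0.28] M [-0.03   0.259 -0.041] t 22.4 yaw 0.0668 tilt [ 0.0754 -0.0001]
```

Request:
carry_out:
  increments: "-0.1 0 0.7 0 0 0;0 0 0 0 0 0;0 0 0 0 0 0"

```text
clock: 22.7
tcp_pos: [0.5043, 0.0969, 0.2947]
tool_rot: [[0.995, 0.067, 0.075], [0.067, -0.998, 0.005], [0.075, 0.0, -0.997]]
ft_force: [-1.9, -0.9, 0.4]
width: 0.278
grip_force: 30.0
```

```bash
python3 c.py
```

```text
prop [-40.7  53.2  93. ] F [-1.94 -0.78  0.44] M [0.055 0.253 0.013] t 22.7 yaw 0.0668 tilt [ 0.0753 -0.0001]
```

Request:
carry_out:
  increments: "-0.1 0 0.7 0 0 0;0 0 0 0 0 0;0 0 0 0 0 0"

```text
clock: 23.0
tcp_pos: [0.5043, 0.0969, 0.2945]
tool_rot: [[0.995, 0.067, 0.076], [0.067, -0.998, 0.005], [0.076, 0.0, -0.997]]
ft_force: [-3.9, 0.0, 4.0]
width: 0.276
grip_force: 30.0
```

```bash
python3 c.py
```

```text
prop [-40.6  53.2  92.8] F [-3.92  0.3   4.03] M [-0.003  0.598  0.031] t 23.0 yaw 0.0668 tilt [ 0.0757 -0.0001]
```

Floor felt (Fz 4 N). Now easing back to the rest's rear face.

Request:
carry_out:
  increments: "-0.6 0 -0.2 0 0 0;0 0 0 0 0 0;0 0 0 0 0 0"

```text
clock: 23.3
tcp_pos: [0.504, 0.0969, 0.2946]
tool_rot: [[0.995, 0.067, 0.077], [0.067, -0.998, 0.005], [0.077, -0.0, -0.997]]
ft_force: [-0.2, 0.4, 3.9]
width: 0.277
grip_force: 30.0
```

```bash
python3 c.py
```

```text
prop [-40.7  53.2  92.9] F [-0.14  0.41  3.91] M [ 0.032  0.14  -0.012] t 23.3 yaw 0.0668 tilt [0.077 0.   ]
```

Request:
carry_out:
  increments: "-0.6 0 0 0 0 0;0 0 0 0 0 0;0 0 0 0 0 0"

```text
clock: 23.6
tcp_pos: [0.5037, 0.0969, 0.2946]
tool_rot: [[0.995, 0.067, 0.078], [0.067, -0.998, 0.005], [0.078, -0.0, -0.997]]
ft_force: [3.5, 1.6, 1.9]
width: 0.274
grip_force: 30.0
```

```bash
python3 c.py;python3 v.py
```

```text
prop [-40.8  53.2  92.9] F [3.63 1.32 1.93] M [ 0.006 -0.506 -0.   ] t 23.6 yaw 0.0668 tilt [0.0781 0.    ]
top cols 288..305
234 [46 41 33 36 38 36 38 45 58 64 63 65 56 48 45 47 45 46]
236 [40 72 94 86 66 55 49 56 58 58 50 41 56 60 44 40 46 46]
238 [101 102 107 149 162 132 121 146 159 161 165 140 149 161 120  93 102 103]
240 [103 100 103 135 158 154 145 152 159 161 166 142 149 159 117  94 100 102]
242 [ 99  98 100 129 156 164 137 142 157 159 161 147 156 162 133  92  77  72]
244 [ 66  64  63  96 143 164 141 146 158 158 162 130 147 161 141 102  92  98]
246 [106 104 111 124 150 158 120 142 161 159 159 144 155 165 154 124 140 161]
248 [164 163 162 140 146 154 128 147 161 161 160 139 142 152 139 106 136 160]
side
262 [148 148 147 148 146 146 163 167 161 141 137 137 136 135 136 136 135 136
 136 136 136 137 126 123 115]
266 [122 122 122 123 122 123 122 122 122 131 135 135 134 134 134 134 114  69
  52  52  49  48  47  56 123]
270 [176 175 175 174 173 174 218 227 186 152 145 145 145 145 145 146 177 210
 215 221 150  96  92 115 113]
274 [176 175 174 177 177 180 217 224 184 149 144 145 145 147 147 145 191 213
 215 211 143 112 113 118 140]
290 [177 180 176 175 171 221 225 196 155 120 112 110 111 138 144 130 202 215
 219 142 110 112 112 120 140]
322 [111 112 112 112 112 111 111 112 135 208 220 218 225 148 158 210 218 218
 219 216 146 117 117 114 171]
326 [112  90  66  60  75  92 123 136 136 208 222 218 225 153 193 217 218 215
 219 182 128 116 116 114 155]
330 [112 113 112 113 113 112 112 113 139 171 186 212 214 146 180 214 218 218
 225 163 118 116 116 115 133]
334 [172 174 173 173 173 175 176 176 178 177 178 179 180 181 212 219 219 164
 149 123 110 119 135 157 161]
336 [172 172 173 174 173 175 176 178 178 178 179 179 179 180 181 182 176 159
 160 161 159 177 183 182 182]
```

Seated: contact on the rear face and floor, level, centred between the prongs. Releasing gently.

Request:
carry_out:
  increments: "0.4 0 0 0 0 0;0 0 0 0 0 0;0 0 0 0 0 0"
  grip_force: 5

```text
clock: 24.0
tcp_pos: [0.5038, 0.0969, 0.2946]
tool_rot: [[0.995, 0.067, 0.077], [0.067, -0.998, 0.005], [0.077, 0.0, -0.997]]
ft_force: [5.5, 0.3, 3.4]
width: 0.28
grip_force: 5.0
```

Request:
carry_out:
  increments: "0 0 0 0 0 0;0 0 0 0 0 0;0 0 0 0 0 0;0 0 0 0 0 0;0 0 0 0 0 0;0 0 0 0 0 0"
  grip: 0.5

```text
clock: 24.6
tcp_pos: [0.5034, 0.0969, 0.2941]
tool_rot: [[0.995, 0.067, 0.075], [0.067, -0.998, 0.005], [0.075, 0.0, -0.997]]
ft_force: [-0.4, -0.2, -0.0]
width: 0.504
grip_force: 0.0
```

```bash
python3 c.py;python3 - <<'E'
from h import *
import cv2
b=optics.capture('side');cv2.imwrite('pics/m_side.png',b[:,:,::-1])
s=cv2.cvtColor(b,7).astype(int)
[print(c,s[222:250,c]) for c in (262,266,270,290,322,330,334,336)]
cv2.imwrite('pics/m1.png',cv2.resize(b[170:290,220:380,::-1],(640,480),interpolation=2))
E
```

```text
prop [-41.7  53.2  92.4] F [-0.37 -0.17 -0.04] M [ 0.035  0.029 -0.033] t 24.6 yaw 0.0668 tilt [ 0.0749 -0.0001]
262 [148 149 147 147 148 147 164 167 162 143 138 138 136 136 136 137 136 137
 136 137 136 137 126 124 115 110 105 105]
266 [122 122 122 123 123 123 121 122 122 133 135 134 136 134 134 134 113  68
  52  52  50  47  46  57 122 134 135 135]
270 [175 175 174 175 174 174 219 227 185 152 145 145 145 146 146 145 176 209
 215 222 150  95  91 115 115 111 113 113]
290 [177 179 177 174 171 220 226 197 156 119 111 112 110 137 143 131 201 215
 219 142 111 113 112 121 140 144 145 147]
322 [112 112 112 112 112 112 112 112 108 205 221 218 225 148 157 210 218 217
 219 215 146 116 117 115 171 123 113 117]
330 [113 113 112 112 112 112 112 112 115 165 185 211 214 145 215 221 219 219
 225 163 118 116 116 114 134 122 117 117]
334 [172 173 174 173 173 175 175 177 176 177 177 178 179 180 212 219 220 163
 148 123 110 119 136 158 160 160 161 162]
336 [172 172 173 174 173 175 176 178 177 178 179 179 180 181 182 181 176 158
 158 162 160 176 182 183 181 182 183 182]
```

View pics/m1.png

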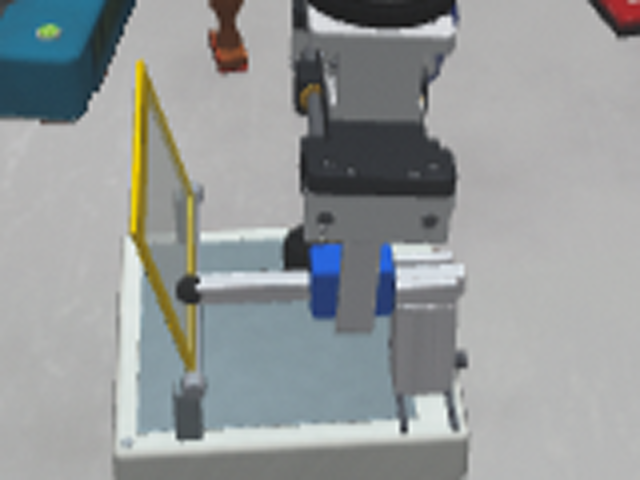

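The prop holds with the hand open: tip on the cover at crop (190,290), block against the post, tail in the slot. Retreating to above the dial.

Request:
carry_out:
  increments: "0 0 -10 0 0 0;0 0 -20 0 0 0;0 0 -25 0 0 0;0 0 -15 0 0 0;5 0 0 0 -0.025 0;5 0 0 0 -0.025 0;5 0 0 0 -0.025 0;0 0 0 0 0 0"

```text
clock: 25.45
tcp_pos: [0.514, 0.0975, 0.3628]
tool_rot: [[0.998, 0.067, -0.004], [0.067, -0.998, -0.0], [-0.004, 0.0, -1.0]]
ft_force: [-0.0, -0.5, -0.4]
width: 0.499
grip_force: 0.0
```

```bash
python3 c.py; python3 -c "
from go import *
w=W([.562,.0475,.067],[-24,-44,0])[0];print(w);go(w[0],w[1],.30,.067)"
```

```text
prop [-45.3  53.1 160.7] F [-0.05 -0.5  -0.36] M [ 0.072 -0.043 -0.036] t 25.4 yaw 0.0666 tilt [-0.0038 -0.0001]
[0.54099964 0.00199192 0.        ]
shift [20.9 97.1 62.8] turn [ 0.0001  0.0038 -0.0004] t 25.45 F [-0.01 -0.5  -0.36] q [ 0.08  0.04  1.5  -0.    1.6   1.58]
```

Request:
carry_out:
  increments: "5 17 0 0 0.003 0;5 25 0 0 0 0;5 25 0 0 0 0;5 20 0 0 0 0;1 10 0 0 0 0;0 0 0 0 0 -0.1;0 0 10 0 0 -0.1;0 0 15 0 0 -0.1;0 0 15 0 0 -0.1;0 0 10 0 0 0;0 0 0 0 0 0;0 0 0 0 0 0"
  grip: 0.65

```text
clock: 26.65
tcp_pos: [0.5408, 0.0023, 0.3148]
tool_rot: [[0.894, 0.449, 0.003], [0.449, -0.894, 0.0], [0.003, 0.001, -1.0]]
ft_force: [0.4, 0.1, 0.2]
width: 0.652
grip_force: 0.0
```

```bash
python3 -c "
from go import *
go(.541,.002,.243,.467)
import cv2
for n in('top','side'):
    i=optics.capture(n);cv2.imwrite(f'pics/n_{n}.png',i[:,:,::-1])
b=cv2.imread('pics/n_side.png')[170:290,220:380]
cv2.imwrite('pics/n1.png',cv2.resize(b,(640,480),interpolation=2))"
```

```text
shift [-0.2  0.3 71.8] turn [ 0.0011 -0.003  -0.0013] t 26.65 F [0.39 0.07 0.15] q [-0.1   0.1   1.54  0.    1.5   1.  ]
```

View pics/n1.png

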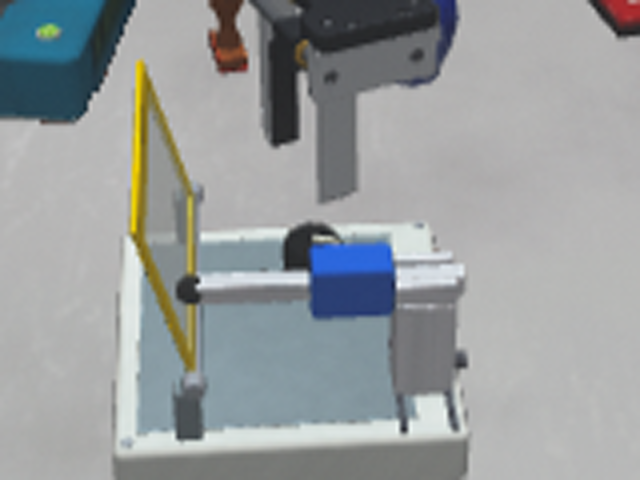

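The prop stands seated without the hand (block at crop (350,280)), and the fingers are above the black knob (312,245). Descending to the dial.

Request:
carry_out:
  increments: "0 0 15 0 -0.003 0;0 0 20 0 0 0;0 0 15 0 0 0;0 0 10 0 0 0;0 0 6 0 0 0;0 0 4 0 0 0;0 0 0 0 0 0;0 0 0 0 0 0"

```text
clock: 27.55
tcp_pos: [0.5411, 0.0021, 0.2455]
tool_rot: [[0.893, 0.45, 0.002], [0.45, -0.893, -0.001], [0.001, 0.002, -1.0]]
ft_force: [-0.2, -0.5, 0.2]
width: 0.653
grip_force: 0.0
```

Request:
carry_out:
  increments: "0 0 0 0 0 0;0 0 0 0 0 0;0 0 0 0 0 0;0 0 0 0 0 0;0 0 0 0 0 0;0 0 0 0 0 0;0 0 0 0 0 0"
  grip: 0.2
  grip_force: 15

```text
clock: 28.25
tcp_pos: [0.5407, 0.0026, 0.245]
tool_rot: [[0.893, 0.45, 0.0], [0.45, -0.893, 0.0], [0.0, -0.0, -1.0]]
ft_force: [-2.0, 3.5, 2.5]
width: 0.352
grip_force: 14.5
```

```bash
python3 c.py; python3 -c "
from go import *
go(.541,.002,.244,.067-.4);print(monitor.sense()['width']*94)"
```

```text
prop [-24.2 -43.3  42.8] F [-1.75  3.62  2.49] M [ 0.775  0.343 -0.055] t 28.2 yaw 0.467 tilt [0.0003 0.0003]
shift [-0.   0.7  1. ] turn [-3.e-04 -3.e-04  8.e-01] t 28.25 F [-1.99  3.49  2.49] q [-0.1   0.15  1.62  0.    1.37  1.  ]
33.07339467536188
```

Request:
carry_out:
  increments: "0 -0.6 0 0 0 0;0 0 0 0 0 0.08;0 0 0 0 0 0.1;0 0 0 0 0 0.1;0 0 0 0 0 0.1;0 0 0 0 0 0.1;0 0 0 0 0 0.1;0 0 0 0 0 0.1;0 0 0 0 0 0.1;0 0 0 0 0 0;0 0 0 0 0 0"
  grip_force: 20

```text
clock: 29.35
tcp_pos: [0.5406, 0.0026, 0.245]
tool_rot: [[0.952, -0.306, 0.001], [-0.306, -0.952, -0.001], [0.001, 0.001, -1.0]]
ft_force: [-2.1, 2.4, 3.1]
width: 0.345
grip_force: 19.5
```

```bash
python3 c.py
```

```text
prop [-24.2 -43.7  42.8] F [-1.94  2.56  3.09] M [ 0.547  0.3   -0.067] t 29.4 yaw -0.3112 tilt [ 0.0009 -0.0015]
```

Request:
carry_out:
  increments: "0 0 0 0 0 0;0 0 0 0 0 0;0 0 0 0 0 0;0 0 0 0 0 -0.1;0 0 0 0 0 -0.1;0 0 0 0 0 -0.1;0 0 0 0 0 -0.1;0 0 0 0 0 -0.1;0 0 0 0 0 -0.1;0 0 0 0 0 -0.1;0 0 0 0 0 0;0 0 0 0 0 0"
  grip: 0.65

```text
clock: 30.55
tcp_pos: [0.5406, 0.0025, 0.2447]
tool_rot: [[0.927, 0.375, 0.001], [0.375, -0.927, -0.002], [0.0, 0.002, -1.0]]
ft_force: [0.2, 0.9, 0.4]
width: 0.652
grip_force: 0.0
```

Request:
carry_out:
  increments: "0 0 0 0 0 0;0 0 0 0 0 0;0 0 0 0 0 0;0 0 0 0 0 0;0 0 0 0 0 0;0 0 0 0 0 0;0 0 0 0 0 0"
  grip: 0.2
  grip_force: 20

```text
clock: 31.25
tcp_pos: [0.5406, 0.0028, 0.2448]
tool_rot: [[0.926, 0.377, 0.001], [0.377, -0.926, -0.001], [0.0, 0.001, -1.0]]
ft_force: [-0.1, 0.7, 0.3]
width: 0.347
grip_force: 18.6
```

Request:
carry_out:
  increments: "0 0 0 0 0 0.05;0 0 0 0 0 0.05;0 0 0 0 0 0;0 0 0 0 0 0"

```text
clock: 31.65
tcp_pos: [0.5406, 0.0027, 0.2448]
tool_rot: [[0.959, 0.284, 0.001], [0.284, -0.959, -0.001], [0.0, 0.001, -1.0]]
ft_force: [0.1, 0.6, 0.4]
width: 0.344
grip_force: 18.6
```

```bash
python3 c.py
```

```text
prop [-24.3 -43.4  42.6] F [0.18 0.62 0.35] M [ 0.268  0.053 -0.043] t 31.6 yaw 0.2877 tilt [ 0.0006 -0.0009]
```

Request:
carry_out:
  increments: "0 0 0 0 0 0.05;0 0 0 0 0 0.05;0 0 0 0 0 0;0 0 0 0 0 0"

```text
clock: 32.05
tcp_pos: [0.5406, 0.0027, 0.2448]
tool_rot: [[0.982, 0.187, 0.001], [0.187, -0.982, -0.001], [0.0, 0.001, -1.0]]
ft_force: [-0.1, 1.0, 0.2]
width: 0.345
grip_force: 18.6
```

```bash
python3 c.py
```

```text
prop [-24.3 -43.4  42.6] F [-0.06  1.04  0.21] M [ 0.185 -0.009 -0.043] t 32.0 yaw 0.1882 tilt [ 0.0006 -0.0009]
```

Request:
carry_out:
  increments: "0 0 0 0 0 0.05;0 0 0 0 0 0;0 0 0 0 0 0"

```text
clock: 32.35
tcp_pos: [0.5406, 0.0027, 0.2448]
tool_rot: [[0.99, 0.138, 0.001], [0.138, -0.99, -0.001], [0.001, 0.001, -1.0]]
ft_force: [0.2, 1.9, -0.1]
width: 0.349
grip_force: 18.6
```

```bash
python3 c.py
```

```text
prop [-24.3 -43.4  42.6] F [ 0.32  1.86 -0.08] M [ 0.315  0.021 -0.026] t 32.4 yaw 0.1383 tilt [ 0.0006 -0.001 ]
```

Request:
carry_out:
  increments: "0 0 0 0 0 0.05;0 0 0 0 0 0;0 0 0 0 0 0"

```text
clock: 32.65
tcp_pos: [0.5406, 0.0027, 0.2448]
tool_rot: [[0.996, 0.089, 0.001], [0.089, -0.996, -0.001], [0.001, 0.001, -1.0]]
ft_force: [-0.6, 1.3, -0.3]
width: 0.345
grip_force: 18.8
```

```bash
python3 c.py
```

```text
prop [-24.3 -43.5  42.6] F [-0.55  1.36 -0.34] M [0.295 0.063 0.226] t 32.6 yaw 0.0888 tilt [ 0.0006 -0.0012]
```

Request:
carry_out:
  increments: "0 0 0 0 0 0.05;0 0 0 0 0 0;0 0 0 0 0 0"

```text
clock: 32.95
tcp_pos: [0.5406, 0.0027, 0.2448]
tool_rot: [[0.999, 0.038, 0.001], [0.038, -0.999, -0.001], [0.001, 0.001, -1.0]]
ft_force: [0.5, 0.5, -0.4]
width: 0.345
grip_force: 20.0
```

```bash
python3 c.py
```

```text
prop [-24.3 -43.5  42.6] F [ 0.51  0.48 -0.44] M [0.384 0.046 0.32 ] t 33.0 yaw 0.0385 tilt [ 0.0006 -0.0011]
```

The end stop is felt (moment jumped to 0.32 N m). Releasing and rising straight up.

Request:
carry_out:
  increments: "0 0 0 0 0 0;0 0 0 0 0 0;0 0 0 0 0 0;0 0 0 0 0 0;0 0 -15 0 0 0;0 0 -30 0 0 0;0 0 -35 0 0 0;0 0 -35 0 0 0;0 0 -30 0 0 0;0 0 0 0 0 0"
  grip: 0.65

```text
clock: 33.95
tcp_pos: [0.541, 0.0027, 0.3971]
tool_rot: [[0.999, 0.037, 0.013], [0.037, -0.999, -0.003], [0.013, 0.003, -1.0]]
ft_force: [-0.1, 0.4, 0.8]
width: 0.652
grip_force: 0.0
```

Request:
carry_out:
  increments: "-15 20 -10 0 0 0;-20 35 0 0 0 0;-20 35 0 0 0 0;-20 35 0 0 0 0;-20 35 0 0 0 0;-20 25 0 0 0 0;0 0 0 0 0 0;0 0 0 0 0 0"

```text
clock: 34.75
tcp_pos: [0.4321, -0.1865, 0.3997]
tool_rot: [[0.999, 0.035, 0.001], [0.035, -0.999, -0.0], [0.001, 0.0, -1.0]]
ft_force: [0.8, 0.8, -0.0]
width: 0.65
grip_force: 0.0
```

```bash
python3 c.py; python3 - <<'E'
from h import *
import cv2
t=optics.capture('top');b=optics.capture('side')
s=cv2.cvtColor(b,7).astype(int);m=cv2.imread('pics/n_side.png');
print('prop region change',np.abs(cv2.cvtColor(m,6).astype(int)-s)[228:250,262:300].max(),np.abs(cv2.cvtColor(m,6).astype(int)-s)[228:250,320:338].max())
P=[.5635,.048,.067]
c=proj('top',W(P,[-24,-45,69]))[0];print('dial top px',c)
x,y=c.round().astype(int);r=t[y-9:y+10,x-11:x+10]
red=(r[...,0].astype(int)-r[...,1]>40);wh=(r.min(2)>140)
print('red',[(int(u+x-11),int(v+y-9)) for v,u in np.argwhere(red)])
print(cv2.cvtColor(r,7))
E
```

```text
prop [-145.2 -224.8  197.5] F [ 0.85  0.73 -0.04] M [ 0.03   0.02  -0.032] t 34.8 yaw 0.0352 tilt [ 0.0007 -0.0003]
prop region change 147 5
dial top px [331.14084664 223.6255227 ]
red [(323, 228), (324, 228), (322, 229), (323, 229)]
[[106 105 106 105 105 106 105 104 105 105 104 106 104 102 105 103 104 103
  105 105 105]
 [105 106 104 104 104 106 106 107 106 106 106 105 104 104 103 104 102 103
  104 105 104]
 [107 106 104 105 105 107 106 107 106 106 105 104 104 105 104 103 102 102
  104 104 104]
 [105 105 105 105 104 104 105 106 105 100  99  99 100 101 101 105 103 104
  104 104 103]
 [105 105 106 106 106 106 105 104 100  76  59  49  44  67  90  98 103 105
  104 104 104]
 [104 104 105 105 104 106 105  90  68  44  28  26  27  31  43  56  87 104
  104 103 104]
 [104 104 106 105 105 106 100  68  33  28  27  28  27  28  29  32  65  96
  106 104 103]
 [104 104 105 106 105 102  77  43  24  26  26  26  28  28  30  27  33  83
  105 105 104]
 [104 103 106 105 105  87  51  27  33  41  55  47  33  31  30  27  26  55
   93 105 104]
 [103 104 105 105 104  77  55  58  88 103 111  98  60  33  28  29  23  40
   88 103 104]
 [103 103 104 103 102  77  93 120 167 172 137 111  73  35  29  29  30  38
   88 103 104]
 [103 103 104 102 101  74  88 106  87  66  50  44  34  31  29  30  23  35
   88 105 105]
 [104 103 103 103 103  76  44  40  34  27  28  27  28  28  30  26  22  37
   86 105 106]
 [104 104 101  95  93  77  39  13  23  27  32  30  30  29  28  21  13  43
   88 104 106]
 [105 104 101 104 105  91  56  17   9  17  30  34  32  27  18   6  20  70
   98 105 103]
 [104 104 107 132 133 113  83  46  14   9  15  14  12  16  12  17  48  88
  105 105 102]
 [104 104 102 105 112 109 102  77  45  24  10  14   2  10  22  49  88 104
  106 103 105]
 [103 104 103 105 129 123 107 106  93  67  52  41  36  45  63  90 103 103
  103 103 103]
 [104 104 105 103 107 116 114 120 115 105 103  94  85  97 103 104 104 103
  103 103 103]]
```

```bash
python3 - <<'E'
from h import *
import cv2
from scipy.optimize import fsolve
t=optics.capture('top');g=cv2.cvtColor(t,7).astype(float);s=cv2.cvtColor(optics.capture('side'),7).astype(int)
m=cv2.cvtColor(cv2.imread('pics/n_side.png'),6).astype(int)
print('change',np.abs(m-s)[228:250,262:287].max(),np.abs(m-s)[185:235,250:268].max())
P=[.5635,.048,.067]
bp=lambda u,v,z: fsolve(lambda q: proj('top',W(P,[q[0],q[1],z]))[0]-[u,v],[-24,-45])
ys,xs=np.mgrid[221:227,326:334];w=np.clip(g[221:227,326:334]-45,0,None)
pts=np.c_[xs[w>10],ys[w>10]];ww=w[w>10]
k=np.array([bp(u,v,69) for u,v in pts]);c=np.average(k,axis=0,weights=ww)
_,_,V=np.linalg.svd((k-c)*np.sqrt(ww)[:,None]);print('pointer centroid',c,'line dir',V[0],'deg',np.degrees(np.arctan2(*V[0][::-1])))
tk=bp(323.1,228.5,40);print('tick',tk,'deg from axis',np.degrees(np.arctan2(tk[1]+45,tk[0]+24)),'pointer from axis',np.degrees(np.arctan2(c[1]+45,c[0]+24)))
E
```

```text
change 6 6
pointer centroid [-26.13998066 -37.3542962 ] line dir [0.34179101 0.93977599] deg 70.01397029034489
tick [-29.99889324 -21.80444485] deg from axis 104.50026579900018 pointer from axis 105.63657304554864
```

The pointer bearing (≈105°) matches the red tick (≈104.5°), and the prop and cover haven't moved. Handing in.

```bash
python3 -c "
from rig import env
print(env.sign_off())"
```

```text
the job is handed in; nothing more can be done
None
```

I handed the job in at about 35 s (limit 72 s): the cover is propped open on the seated rod, and the dial is at its end stop with its pointer on the red tick. The jar, weight and stamp were not touched. On the first try the rod's tail landed on a prong at about 19 N, so I lifted it, levelled it and reseated it. I got no verdict back.

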